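Swing the bottle tray round its pin to line up with the wire rack

TASK

The long steel tray with the notch lies askew on the prep table, its notch at the fixed pin. Push it so that it swings round on the pin until its long side is parallel to the long side of the wire bottle rack, keeping the notch on the pin and the tray flat on the table, then let go. Leave the short plain tray where it is.

Things in the scene. Friction and masses are not known exactly. Their poses are not given: they have to be found in the camera images.
- long_tray: Loose flat steel tray, 260 mm along its y, 100 along its x, rim 20 high, 4 thick, about 0.6 kg, slides at a few N. Notch 26 wide, 21 deep for the pin amid its far (+x) long side. Origin: underside, pin's axis when home in the notch; notched side at x=+12, plain side x=-88, ends y=+/-130. z up. Starts 0.35-0.9 rad anticlockwise (from above) of the rack's heading: +y end lags towards the robot.
- pin: Upright round steel pin fixed to the table, 16 mm in diameter and 34 mm high, standing in the tray's notch with a few mm of play. The origin is on its axis at table level; its own yaw means nothing.
- rack: Wire bottle rack fixed to the table beyond the tray, with four capped bottles: 110 mm wide (its x), 220 mm long (its y), wires 90 mm high, handles and caps to 120. Origin: centre of its underside, z up. Its long side (y axis) gives the heading the long tray must have; turned so, the tray lies clear of it by about 30 to 80 mm.
- short_tray: Loose plain steel tray without a notch, 150 mm long (its y axis), 90 mm wide, rim 20 mm high; lies apart to the robot's right, not at the pin. Not to be moved. Origin at the centre of its underside.

How it is judged:
By the outcome, as a careful person would: the job done as asked, in the order asked, and still so for the second after the job is handed in, with the robot touching nothing.
It also fails if it takes over 35 s, if anything falls off the work surface, if the arm or the gripper's body presses on something with over 40 N, if the wrist force passes 120 N, or if a joint passes its speed limit or range.

ROBOT

A 7-joint arm with a two-finger parallel gripper is mounted at the origin on the work surface. World frame = base frame: x ahead of the robot, y to its left, z up, the work surface at z = 0. Lengths are in m, angles in rad, forces in N, time in s.
With the tool pointing down it reaches from about 0.35 to 0.9 m from the base axis. Payload 8.1 kg.
Tool frame: the origin (TCP) lies between the finger pads; the fingertips stand 17 mm ahead of it and the grasp point (between the pads) lies 2 mm behind it (arm.nose_length is the distance from the TCP to the fingertips, in m); z points along the fingers, y is the line along which they close (so a half turn about z gives the same grasp; the last joint's range is limited). The gripper opens to 85 mm and grips with 20 to 120 N. Pads are 22 mm wide; open, the fingers measure 114 mm over their backs; the gripper's body (76 mm by 85 mm) begins 54 mm behind the grasp point. The pads swing forward as they close: fully open they stand 13 mm farther back than shut.
Start: joints at [1.181, 0.434, 0.025, 1.573, -0.012, 1.134, -0.075], TCP at [0.177, -0.599, 0.209] pointing down, gripper open.
Joint ranges: [-2.62, 2.62], [-0.44, 2.09], [-1.27, 1.32], [0.08, 2.57], [-1.32, 4.46], [0.12, 2], [-2.74, 2.74]. Speed limits (rad/s): [2.22, 2.22, 3.01, 3.01, 3.14, 3.14, 3.14].

INTERFACE

Orientations are given as a unit quaternion [x, y, z, w].
In Python, from bench import monitor, viewer, workorder, spotter, arm gives the robot as it stands. The module is installed in compiled form; this text tells all that it offers.
- The arm moves only by the shell command python3 -m inch 'ROWS' [FORCE]. ROWS is a JSON object of lists of equal length, an entry for each row: "slide": the shift along the tool's x, y, z in m, a list of three; "roll": the turn about the tool's z in degrees; "hand": the finger opening in m, from 0 to 0.0854. In form: {"slide": [[tx, ty, tz], ...], "roll": [roll, ...], "hand": [hand, ...]}. A call has 1 to 20 rows; each row shifts and turns the commanded pose from where the row before left it, along the tool's axes as they then stand; what a row does not reach is not made up. A row lasts 1/12 s, in which the tool goes at most 41.7 mm and 7.16 degrees, less where a joint would pass 70% of its speed; a pose out of reach is approached as far as the arm can. A call is refused whole if a number of a shift passes 0.0417 or a number of a turn 7.16, either way. A call with a gripper value outside its range is refused whole. The fingers move at their own pace and stop on an object; FORCE is the grip in N (left out, the last holds). Time passes only in rows, so rows that do not move let the fingers close. It gives the time, the measured TCP pose, the force, the opening and the grip force at its end, in the units of the state.
- monitor.state(): the state, without advancing time (a new reading comes with each control period).
- viewer.camera(name): name is "scene" or "top" or "wrist"; returns a dict with "color" (480x640x3 uint8, red, green, blue), "camera_matrix" (3x3 intrinsics, pixels), "R" (3x3) and "t" (3): a world point X has camera coordinates R X + t. Camera axes: x right, y down, z forward; pixel columns grow to the right and rows downward; lengths in m; the calibration is good to about 2 mm. The wrist camera is an equidistant fisheye: a pixel r from the principal point sees the ray r / f radians off the axis. A picture is of the moment at which its call begins. There is no depth.
- workorder.job_done(): hands the job in; it is judged then, once.
Trained networks look in a picture, given as the dict that the camera call returned (one of the last four; its "shot" number tells which), for a name from the list of things; names that differ only in an ending like _2 or _b are one class to them, and where a whole thing is asked for, a point or a joint stands for the part that bears it (a point fixed in the world has none). Each returns a list of dicts, best first, with "confidence" (0 to 1); they miss things now and then, are a little off and sometimes report something else, mostly with a low value. They report only what shows in the picture. A call takes as long as a camera call.
- spotter.cut_out(picture, target): "pixels" (480x640 bool, what is visible of it) and "rect" ([left, top, right, bottom] in pixels, round what is visible of it).
The state is a dict: "time": time; "q": joint angles; "joint_vel": joint speeds; "joint_torque": joint torques, N m; "ee_pos": TCP position; "ee_rot": TCP orientation; "ft_force": force on the tool from outside, world axes, zero at the start; "torque": the same for the moment, N m; "gripper_width": finger opening in m; "grip_force": force on a finger pad.
Only numpy, scipy, OpenCV 4.12 (cv2) and the standard library are available. Lean on these libraries where they do the work, as an engineer would, in place of code of your own. Each camera call takes 0.05 s, during which the arm holds its last target. There are 200 camera calls.

## Working session

There is one attempt and no reset: what is moved stays moved. The work goes in short steps, Python scripts to look and compute and a shell command to move; the robot and the scene stay as the last step left them, time stands still between calls to the robot, and variables do not carry over. Pictures are saved under pics/ and viewed, at most 10 in all, crops included, and the job is handed in when it is done.

```bash
mkdir -p pics
cat > h.py <<'E'
import numpy as np,cv2,pickle
from bench import monitor,viewer,spotter
from scipy.spatial.transform import Rotation as Ro
def ray_plane(p,uv,z):
    K=p["camera_matrix"];R=np.array(p["R"]);t=np.array(p["t"])
    d=np.c_[np.array(uv,float).reshape(-1,2),np.ones(len(np.array(uv).reshape(-1,2)))]@np.linalg.inv(K).T@R
    c=-R.T@t
    return c+d*((z-c[2])/d[:,2:3])
E
python3 - <<'E'
from h import *
s=monitor.state();print(s["ee_pos"],Ro.from_quat(s["ee_rot"]).as_matrix().round(3).tolist(),s["time"])
for n in ["top","scene"]:
    p=viewer.camera(n);cv2.imwrite(f"pics/{n}0.png",p["color"][:,:,::-1])
    print(n,(-np.array(p["R"]).T@p["t"]).round(3))
    for k in ["long_tray","pin","rack","short_tray"]:
        for d in spotter.cut_out(p,k)[:2]:
            m=d["pixels"].astype(np.uint8);c=max(cv2.findContours(m,0,2)[0],key=cv2.contourArea)
            z={"long_tray":.02,"pin":.034,"rack":.09,"short_tray":.02}[k]
            w=ray_plane(p,c[:,0,:],z)[:,:2]
            r=cv2.minAreaRect((w*1000).astype(np.float32))
            print(n,k,round(d["confidence"],2),d["rect"],np.round(cv2.boxPoints(r)).tolist(),np.round(r[1]),np.round(r[0]))
E
```

```text
[ 0.17658407 -0.59897475  0.20803573] [[0.959, 0.283, -0.001], [0.283, -0.959, 0.001], [-0.0, -0.002, -1.0]] 0.0
top [ 0.492 -0.15   1.282]
top long_tray 0.63 [248.5, 221.3, 359.2, 315.4] [[468.0, -44.0], [628.0, -254.0], [712.0, -190.0], [552.0, 20.0]] [106. 264.] [ 590. -117.]
top rack 0.7 [181.4, 173.0, 278.0, 232.1] [[671.0, -60.0], [793.0, -74.0], [821.0, 156.0], [699.0, 171.0]] [232. 123.] [746.  48.]
top short_tray 0.94 [415.6, 262.6, 484.5, 320.2] [[452.0, -413.0], [514.0, -556.0], [599.0, -519.0], [538.0, -376.0]] [ 93. 156.] [ 526. -466.]
scene [1.152 0.089 0.695]
scene long_tray 0.95 [282.9, 203.3, 432.0, 271.8] [[469.0, -44.0], [628.0, -253.0], [720.0, -183.0], [561.0, 26.0]] [116. 262.] [ 595. -114.]
scene pin 0.53 [355.2, 237.9, 365.1, 256.9] [[613.0, -89.0], [619.0, -105.0], [654.0, -91.0], [648.0, -76.0]] [38. 16.] [633. -90.]
scene rack 0.64 [340.0, 255.3, 504.8, 400.4] [[684.0, -63.0], [838.0, -79.0], [861.0, 153.0], [707.0, 168.0]] [232. 155.] [772.  45.]
scene short_tray 0.94 [180.3, 150.3, 251.3, 186.8] [[450.0, -415.0], [514.0, -556.0], [615.0, -510.0], [551.0, -369.0]] [111. 155.] [ 532. -462.]
scene short_tray 0.29 [339.8, 254.4, 503.8, 401.2] [[630.0, -80.0], [801.0, -100.0], [830.0, 156.0], [659.0, 176.0]] [257. 172.] [730.  38.]
```

View pics/top0.png

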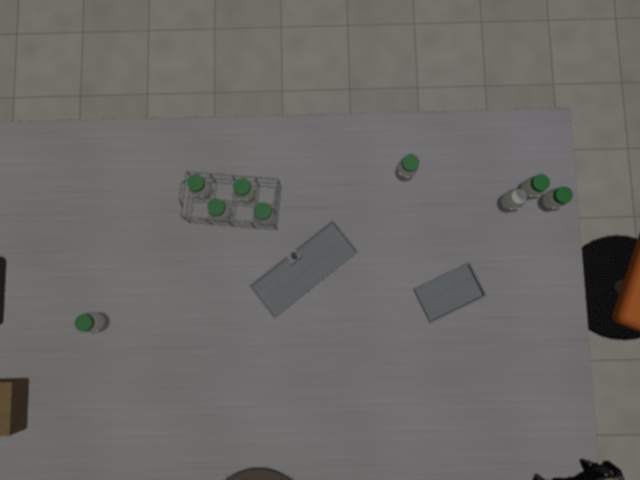

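View pics/scene0.png

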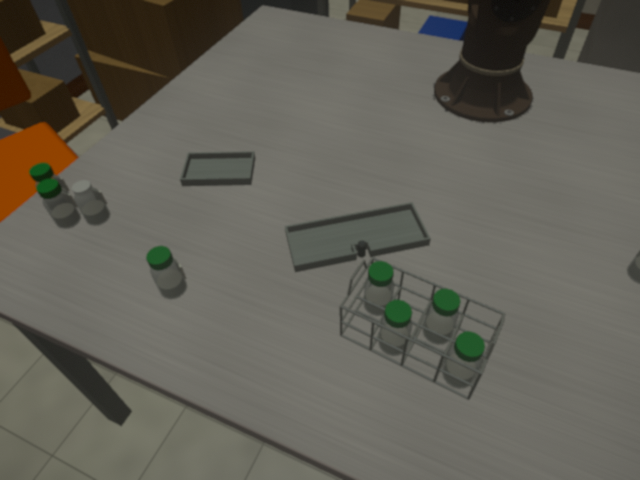

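Top view: up is +x and left is +y. The tray spans (250,285)–(357,252) with the pin at about (294,256), and the rack spans (182,172)–(281,229). I need a sharper rack heading.

Run:
```python
from h import *
p=viewer.camera("top");c=p["color"][160:240,170:290,::-1]
cv2.imwrite("pics/rackcrop.png",cv2.resize(c,None,fx=6,fy=6,interpolation=cv2.INTER_CUBIC))
print("pin",ray_plane(p,[[294,256]],.034))
q=viewer.camera("scene");c=q["color"][250:405,330:515,::-1]
cv2.imwrite("pics/rackcrop2.png",cv2.resize(c,None,fx=3.8,fy=3.8,interpolation=cv2.INTER_CUBIC))
pickle.dump((p,q),open("p.pkl","wb"))
```

```text
pin [[ 0.61862818 -0.09520726  0.034     ]]
```

View pics/rackcrop.png

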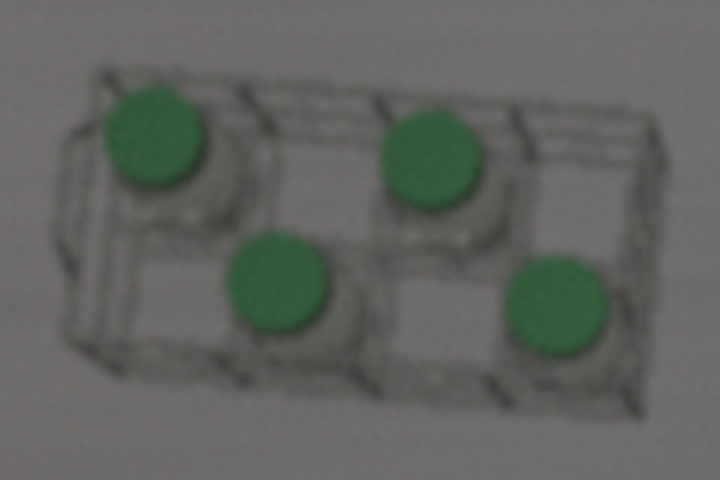

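View pics/rackcrop2.png

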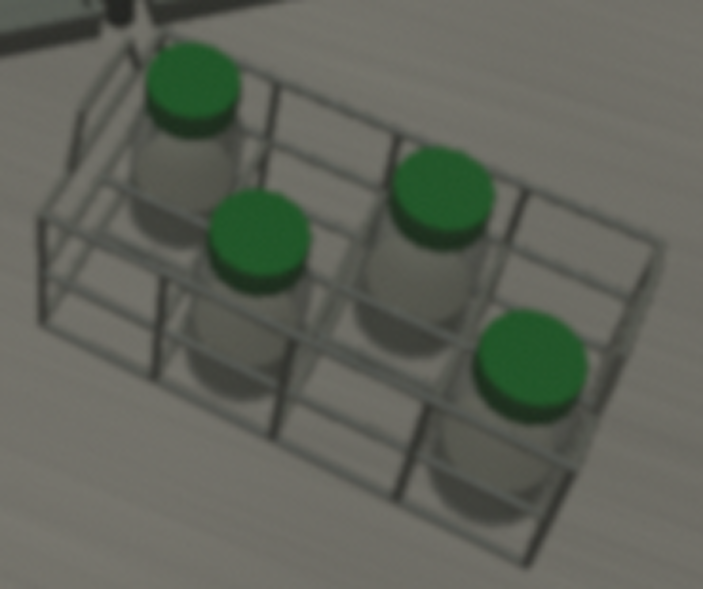

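Both crops show the rack's top rim and base wires clearly. In crop 1 the far rim runs (100,70)→(655,115) and the near base wire (120,372)→(640,415). In crop 2 the rims run (42,215)→(572,468) and (170,37)→(660,245), and the base wire (42,323)→(527,565).

Run:
```python
from h import *
p,q=pickle.load(open("p.pkl","rb"))
def f(p,a,b,s,o,z):
    w=ray_plane(p,np.array([a,b])/s+np.array(o)-.5+.5/s,z)[:,:2]
    d=w[0]-w[1]; d=d if d[1]>0 else -d
    print((w*1000).round().tolist(),round(np.hypot(*d)*1000),"yaw",round(np.arctan2(-d[0],d[1]),4))
f(p,(100,70),(655,115),6,(170,160),.09)
f(p,(120,372),(640,415),6,(170,160),.002)
f(q,(42,215),(572,468),3.8,(330,250),.09)
f(q,(170,37),(660,245),3.8,(330,250),.09)
f(q,(42,323),(527,565),3.8,(330,250),.002)
s=monitor.state();T=Ro.from_quat(s["ee_rot"]).as_matrix();e=np.array(s["ee_pos"])
pin=np.array([.6195,-.095])
for th in (.651,.45,.25,.05,-.115):
    c,sn=np.cos(th),np.sin(th)
    for lx in (-.088-.011,-.088-.035):
        w=pin+np.array([[c,-sn],[sn,c]])@[lx,.105];d=np.r_[w,.025]-e
        print(th,lx,w.round(4),"tool(start axes)",(T.T@d).round(4))
print("roll now deg",np.degrees(np.arctan2(T[1,0],T[0,0])),s["time"])
```

```text
[[818.0, 152.0], [795.0, -65.0]] 218 yaw -0.1062
[[713.0, 165.0], [691.0, -51.0]] 217 yaw -0.1055
[[795.0, -62.0], [818.0, 150.0]] 214 yaw -0.108
[[692.0, -47.0], [714.0, 162.0]] 210 yaw -0.1056
[[793.0, -63.0], [816.0, 152.0]] 216 yaw -0.1063
0.651 -0.09899999999999999 [ 0.4771 -0.0715] tool(start axes) [ 0.4374 -0.4215  0.1838]
0.651 -0.123 [ 0.458 -0.086] tool(start axes) [ 0.4149 -0.413   0.1838]
0.45 -0.09899999999999999 [ 0.4847 -0.0435] tool(start axes) [ 0.4525 -0.4462  0.1838]
0.45 -0.123 [ 0.4631 -0.054 ] tool(start axes) [ 0.4289 -0.4423  0.1838]
0.25 -0.09899999999999999 [ 0.4976 -0.0178] tool(start axes) [ 0.4722 -0.4673  0.1838]
0.25 -0.123 [ 0.4743 -0.0237] tool(start axes) [ 0.4482 -0.4681  0.1838]
0.05 -0.09899999999999999 [0.5154 0.0049] tool(start axes) [ 0.4957 -0.484   0.1838]
0.05 -0.123 [0.4914 0.0037] tool(start axes) [ 0.4723 -0.4896  0.1838]
-0.115 -0.09899999999999999 [0.5332 0.0207] tool(start axes) [ 0.5172 -0.494   0.1838]
-0.115 -0.123 [0.5094 0.0234] tool(start axes) [ 0.4951 -0.5034  0.1838]
roll now deg 16.42899473063289 0.6
```

Five independent edges agree that the rack heading is -0.106 rad, and the tray is at about 0.65. I'll turn the tool to the final heading, close the fingers and go above the contact side.

```bash
python3 -m inch '{"slide":[[0,0,0],[0,0,0],[0,0,0],[0,0,0],[0.0138,-0.0335,0],[0.0138,-0.0335,0],[0.0138,-0.0335,0],[0.0138,-0.0335,0],[0.0138,-0.0335,0],[0.0138,-0.0335,0],[0.0138,-0.0335,0],[0.0138,-0.0335,0],[0.0138,-0.0335,0],[0.0138,-0.0335,0],[0.0138,-0.0335,0],[0.0138,-0.0335,0],[0.0138,-0.0335,0],[0.0138,-0.0335,0],[0.0138,-0.0335,0],[0.0138,-0.0335,0]],"roll":[5.63,5.63,5.63,5.63,0,0,0,0,0,0,0,0,0,0,0,0,0,0,0,0],"hand":[0,0,0,0,0,0,0,0,0,0,0,0,0,0,0,0,0,0,0,0]}'
cat > st.py <<'E'
from h import *
s=monitor.state();T=Ro.from_quat(s["ee_rot"]).as_matrix();e=np.array(s["ee_pos"])
print(s["time"],e.round(4),"yaw",np.arctan2(T[1,0],T[0,0]).round(4),s["ft_force"],s["gripper_width"])
pin=np.array([.6195,-.095])
for th in (.651,.5,.35,.2,.05,-.0,-.106):
    c,sn=np.cos(th),np.sin(th)
    a=th+.106; r=.0145*np.sin(a)+.011*np.cos(a)
    for g in ((r+.015,r) if th>.6 else (r,)):
        w=pin+np.array([[c,-sn],[sn,c]])@[-.088-g,.105]
        print(th,w.round(4),"tool",(T.T@(np.r_[w,.025]-e)).round(4))
p=viewer.camera("top")
d=spotter.cut_out(p,"long_tray")
for d in d[:1]:
    m=d["pixels"].astype(np.uint8);c=max(cv2.findContours(m,0,2)[0],key=cv2.contourArea)
    r=cv2.minAreaRect((ray_plane(p,c[:,0,:],.02)[:,:2]*1000).astype(np.float32));b=cv2.boxPoints(r)
    l=max((b[0]-b[1],b[1]-b[2]),key=np.linalg.norm);l=l*np.sign(l[1])
    print(d["confidence"],"tray yaw",np.arctan2(-l[0],l[1]),r[:2])
cv2.imwrite("pics/t%d.png"%(s["time"]*100),p["color"][140:340,160:400,::-1].repeat(3,0).repeat(3,1))
E
python3 st.py
```

```text
time: 2.27
ee_pos: [0.4539, -0.0883, 0.2092]
ee_rot: [0.999, -0.053, 0.0, 0.0]
ft_force: [-0.3, -0.2, -0.4]
gripper_width: 0.0001
grip_force: 0.0
2.2667 [ 0.4539 -0.0883  0.2092] yaw -0.1066 [-0.29443858 -0.223081   -0.3646887 ] 7.492588615598821e-05
0.651 [ 0.4597 -0.0848] tool [ 0.0052 -0.0042  0.1842]
0.651 [ 0.4716 -0.0757] tool [ 0.0161 -0.0145  0.1842]
0.5 [ 0.4768 -0.0533] tool [ 0.0189 -0.0373  0.1842]
0.35 [ 0.4856 -0.0321] tool [ 0.0254 -0.0593  0.1842]
0.2 [ 0.4978 -0.0125] tool [ 0.0355 -0.0801  0.1842]
0.05 [0.5133 0.0048] tool [ 0.049  -0.099   0.1842]
-0.0 [0.519 0.01 ] tool [ 0.0542 -0.1047  0.1842]
-0.106 [0.5322 0.0199] tool [ 0.0662 -0.116   0.1842]
0.63 tray yaw 0.6516202 ((590.6987915039062, -116.76637268066406), (101.22775268554688, 259.7708740234375))
```

```bash
python3 -m inch '{"slide":[[0,0,0.035],[0,0,0.035],[0,0,0.035],[0,0,0.035],[0,0,0.03],[0,0,0.01],[0,0,0.004],[0.004,-0.0036,0],[0.004,-0.0036,0],[0.004,-0.0036,0],[0.004,-0.0036,0],[0.0009,-0.0076,0],[0.0009,-0.0076,0],[0.0009,-0.0076,0]],"roll":[0,0,0,0,0,0,0,0,0,0,0,0,0,0],"hand":[0,0,0,0,0,0,0,0,0,0,0,0,0,0]}'
python3 st.py | grep -v "^0\.[0-9]* \[ "
```

```text
time: 3.53
ee_pos: [0.4761, -0.0539, 0.0251]
ee_rot: [0.999, -0.053, 0.0, -0.0]
ft_force: [-0.4, -0.8, 0.6]
gripper_width: -0.0002
grip_force: 0.0
3.5333 [ 0.4761 -0.0539  0.0251] yaw -0.106 [-0.40549548 -0.76543155  0.5665512 ] -0.00016845395417293364
0.05 [0.5133 0.0048] tool [ 0.0308 -0.0624  0.0002]
-0.0 [0.519 0.01 ] tool [ 0.0359 -0.0681  0.0002]
-0.106 [0.5322 0.0199] tool [ 0.048  -0.0793  0.0002]
0.86 tray yaw 0.64434785 ((590.392578125, -116.82218933105469), (102.84700012207031, 260.1460876464844))
```

```bash
python3 -m inch '{"slide":[[0.0022,-0.0073,0],[0.0022,-0.0073,0],[0.0022,-0.0073,0],[0.0034,-0.0069,0],[0.0034,-0.0069,0],[0.0034,-0.0069,0]],"roll":[0,0,0,0,0,0],"hand":[0,0,0,0,0,0]}'
python3 st.py | grep -v "^0\.[0-9]* \[ "; ls pics
```

```text
time: 4.13
ee_pos: [0.4975, -0.0136, 0.0248]
ee_rot: [0.999, -0.053, 0.0, -0.0]
ft_force: [-0.3, 0.1, -0.1]
gripper_width: -0.0
grip_force: 0.0
4.1333 [ 0.4975 -0.0136  0.0248] yaw -0.1061 [-0.29357586  0.11124413 -0.14559162] -6.324568495010355e-06
0.05 [0.5133 0.0048] tool [ 0.0137 -0.02   -0.0002]
-0.0 [0.519 0.01 ] tool [ 0.0189 -0.0257 -0.0002]
-0.106 [0.5322 0.0199] tool [ 0.0309 -0.037  -0.0002]
0.73 tray yaw -0.095435075 ((762.0155639648438, 63.953704833984375), (253.81431579589844, 133.83229064941406))
rackcrop.png
rackcrop2.png
scene0.png
t226.png
t353.png
t413.png
top0.png
```

View pics/t413.png

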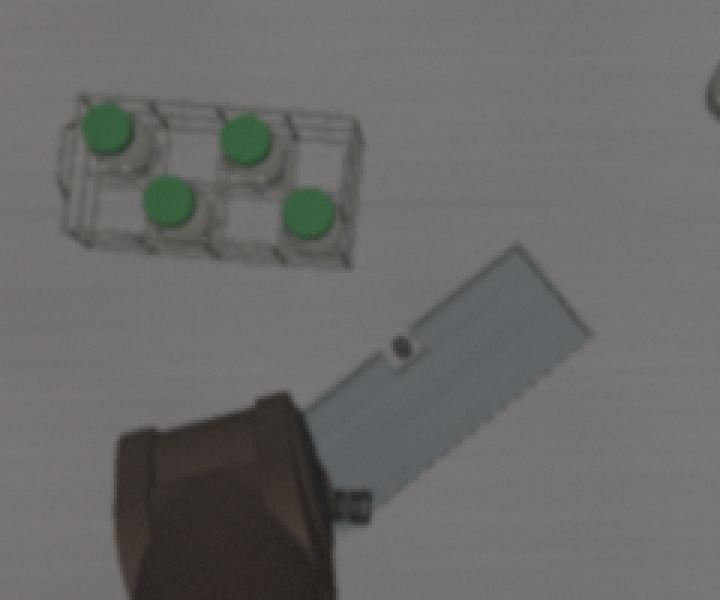

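The tray has not moved: its corner is still at (518,243) in the crop. I'll check from the scene camera where the fingertips are.

Run:
```python
from h import *
p=viewer.camera("scene");e=np.array(monitor.state()["ee_pos"]);e[2]-=.017
K,R,t=map(np.array,(p["camera_matrix"],p["R"],p["t"]));x=K@(R@e+t);print(x/x[2])
c=p["color"][110:290,260:500,::-1].copy()
cv2.imwrite("pics/s1.png",cv2.resize(c,None,fx=3.3,fy=3.3,interpolation=cv2.INTER_CUBIC))
```

```text
[422.43959139 219.10955024   1.        ]
```

View pics/s1.png

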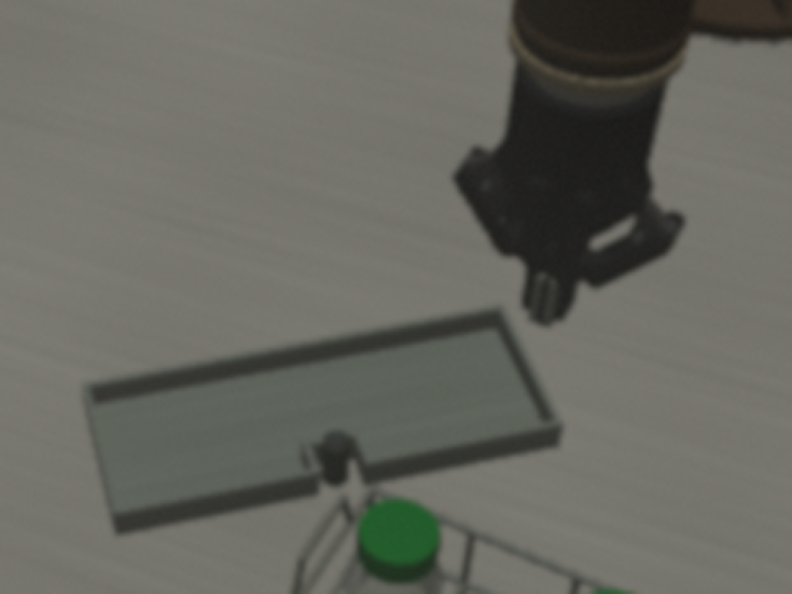

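Run:
```python
from h import *
from bench import arm
print("nose",arm.nose_length)
p=viewer.camera("scene");s=monitor.state();e=np.array(s["ee_pos"])
K,R,t=map(np.array,(p["camera_matrix"],p["R"],p["t"]))
for z in (.0,.008,.02,.03,.04):
    x=K@(R@np.r_[e[:2],z]+t);x/=x[2];print(z,((x[:2]-[260,110])*3.3).round())
print(K.round(1).tolist())
pin=np.array([.6195,-.095]);x=K@(R@np.r_[pin,.034]+t);x/=x[2];print("pintop",((x[:2]-[260,110])*3.3).round())
for l in ((-.088,.13),(.012,.13),(-.088,-.13),(.012,-.13)):
    c,n=np.cos(.651),np.sin(.651);w=pin+np.array([[c,-n],[n,c]])@l;x=K@(R@np.r_[w,.02]+t);x/=x[2];print(l,((x[:2]-[260,110])*3.3).round())
```

```text
nose 0.017
0.0 [534. 368.]
0.008 [535. 359.]
0.02 [538. 345.]
0.03 [540. 333.]
0.04 [542. 321.]
[[475.4, 0.0, 328.3], [0.0, 475.4, 235.7], [0.0, 0.0, 1.0]]
pintop [336. 435.]
(-0.088, 0.13) [501. 302.]
(0.012, 0.13) [562. 423.]
(-0.088, -0.13) [ 79. 381.]
(0.012, -0.13) [110. 513.]
```

Run:
```python
from h import *
p=viewer.camera("wrist");s=monitor.state();e=np.array(s["ee_pos"])
K,R,t=map(np.array,(p["camera_matrix"],p["R"],p["t"]));im=p["color"][:,:,::-1].copy()
print("cam",-R.T@t,e,R.round(2).tolist())
def pr(w):
    c=R@w+t;r=np.hypot(c[0],c[1]);a=np.arctan2(r,c[2]);return np.array([K[0,2]+K[0,0]*a*c[0]/r,K[1,2]+K[1,1]*a*c[1]/r])
pin=np.array([.6195,-.095]);c,n=np.cos(.651),np.sin(.651)
for l in ((-.088,.13),(.012,.13),(-.088,-.13),(.012,-.13)):
    u=pr(np.r_[pin+np.array([[c,-n],[n,c]])@l,.02]);cv2.circle(im,tuple(int(v) for v in u),3,(0,0,255),1)
for z,col in ((.008,(255,0,0)),(.04,(0,255,255))):
    u=pr(np.r_[e[:2],z]);print(z,u);cv2.circle(im,tuple(int(v) for v in u),3,col,1)
cv2.imwrite("pics/w1.png",im)
```

```text
cam [ 0.56949717 -0.02235671  0.19035347] [ 0.49675058 -0.01466857  0.02468389] [[-0.1, -0.99, 0.0], [-0.95, 0.1, 0.28], [-0.28, 0.03, -0.96]]
0.008 [316.81311281 276.48118336]
0.04 [316.79357478 302.98515067]
```

View pics/w1.png

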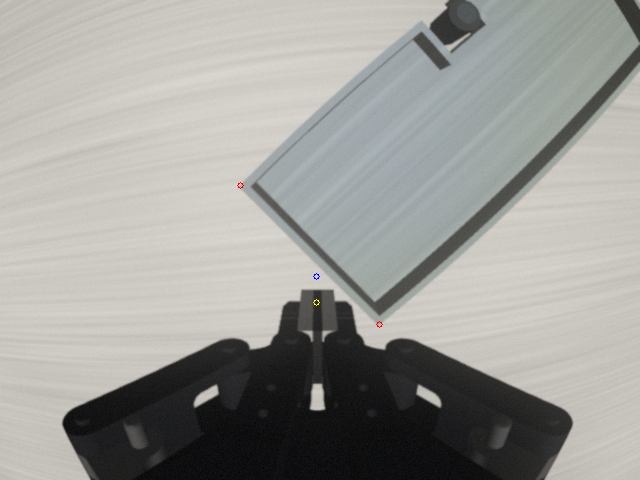

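The fingertips look about 30 mm higher than nominal in both views: scene tip at (543,322), wrist tip end at (317,310). So they passed over the tray without touching it. I'll back off to clear table and feel for the surface in small steps.

```bash
python3 -m inch '{"slide":[[-0.015,0,0],[-0.015,0,0],[-0.015,0,0],[0,0.02,0],[0,0.02,0],[0,0.02,0],[0,0.02,0],[0,0,0.003],[0,0,0.003],[0,0,0]],"roll":[0,0,0,0,0,0,0,0,0,0],"hand":[0,0,0,0,0,0,0,0,0,0]}'
cat > tip.py <<'E'
from h import *
s=monitor.state();e=np.array(s["ee_pos"]);T=Ro.from_quat(s["ee_rot"]).as_matrix()
p=viewer.camera("scene");q=viewer.camera("wrist")
K,R,t=map(np.array,(p["camera_matrix"],p["R"],p["t"]))
im=p["color"][:,:,::-1].copy()
x=K@(R@np.r_[e[:2],.02]+t);u,v=(x[:2]/x[2]).astype(int)
for z,col in ((e[2]-.017,(255,0,0)),(e[2]+.013,(0,255,255))):
    x=K@(R@np.r_[e[:2],z]+t);x/=x[2];cv2.circle(im,(int(round(x[0])),int(round(x[1]))),1,col,-1)
a=cv2.resize(im[v-45:v+45,u-50:u+50],(400,360),interpolation=cv2.INTER_CUBIC)
b=cv2.resize(q["color"][:,:,::-1],(400,300))
cv2.imwrite("pics/tip%d.png"%(s["time"]*100),np.vstack([a,b])[:600]);print(s["time"],e,s["ft_force"])
E
python3 tip.py
```

```text
time: 5.22
ee_pos: [0.4433, -0.0891, 0.0183]
ee_rot: [0.999, -0.053, -0.0, -0.0]
ft_force: [0.4, -0.5, -0.5]
gripper_width: 0.0
grip_force: 0.0
5.2167 [ 0.44328662 -0.08906742  0.01833802] [ 0.36408453 -0.46089556 -0.53624946]
```

```bash
for i in 1; do python3 -m inch '{"slide":[[0,0,0.003],[0,0,0]],"roll":[0,0],"hand":[0,0]}' | grep -E "pos|ft"; done
```

```text
ee_pos: [0.4437, -0.0884, 0.0155]
ft_force: [-0.0, -0.2, 0.0]
```

View pics/tip521.png

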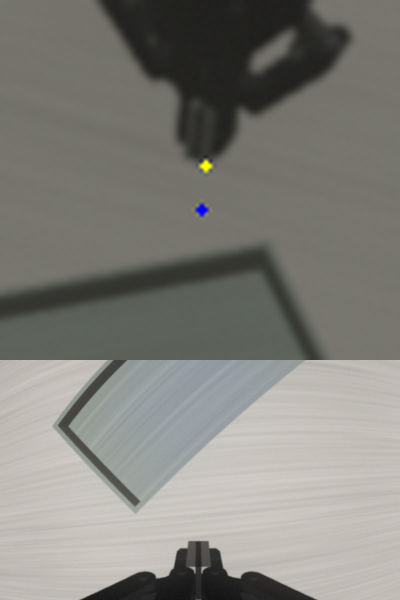

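Nominal tip height is already below the table with no force, so the tips really are about 30 mm higher. Carrying on down in steps.

```bash
python3 -m inch '{"slide":[[0,0,0.003],[0,0,0.003],[0,0,0]],"roll":[0,0,0],"hand":[0,0,0]}' | grep -E "pos|ft"; python3 -m inch '{"slide":[[0,0,0.003],[0,0,0]],"roll":[0,0],"hand":[0,0]}' | grep -E "pos|ft"
python3 - <<'E'
from h import *
# triangulate-ish: pixel of lowest dark finger tip in scene
s=monitor.state();e=np.array(s["ee_pos"]);p=viewer.camera("scene");q=viewer.camera("top")
K,R,t=map(np.array,(p["camera_matrix"],p["R"],p["t"]))
f=lambda w:(lambda x:(x/x[2])[:2])(K@(R@w+t))
g=p["color"].mean(2);u,v=f(np.r_[e[:2],.02]);u=int(u)
dark=[max([r for r in range(int(v)-30,int(v)+15) if g[r,c]<60],default=0) for c in range(u-8,u+9)]
print("tip row",dark,"min g",[int(x) for x in g[int(v)-12:int(v)+8,u]],int(v)-12)
for z in (0,.01,.02,.03,.04):print(z,f(np.r_[e[:2]+[.011,0],z]).round(1))
E
```

```text
ee_pos: [0.4434, -0.0889, 0.0092]
ft_force: [-0.1, 0.0, 0.1]
ee_pos: [0.4436, -0.0891, 0.0064]
ft_force: [-0.1, 0.0, -0.3]
tip row [166, 167, 180, 181, 182, 184, 185, 185, 185, 185, 184, 184, 184, 183, 181, 179, 174] min g [50, 49, 48, 50, 51, 52, 52, 51, 51, 52, 53, 67, 90, 106, 112, 113, 112, 112, 114, 114] 175
0 [392.7 197.5]
0.01 [393.1 194. ]
0.02 [393.5 190.5]
0.03 [393.9 186.9]
0.04 [394.3 183.3]
```

```bash
for k in a; do python3 -m inch '{"slide":[[0,0,0.003],[0,0,0.003],[0,0,0]],"roll":[0,0,0],"hand":[0,0,0]}' | grep -E "pos|ft"; python3 -m inch '{"slide":[[0,0,0.003],[0,0,0]],"roll":[0,0],"hand":[0,0]}' | grep -E "pos|ft"; done
cat > tiprow.py <<'E'
from h import *
s=monitor.state();e=np.array(s["ee_pos"]);p=viewer.camera("scene")
K,R,t=map(np.array,(p["camera_matrix"],p["R"],p["t"]))
f=lambda w:(lambda x:(x/x[2])[:2])(K@(R@w+t))
g=p["color"].mean(2);u,v=f(np.r_[e[:2],.02]).astype(int)
print(s["time"],"tip row",max([r for r in range(v-30,v+15) if g[r,u-2:u+3].mean()<70]))
for z in (0,.01,.02,.03):print(z,f(np.r_[e[:2],z])[1].round(1),f(np.r_[e[:2]+[.011,0],z])[1].round(1))
E
python3 tiprow.py
```

```text
ee_pos: [0.4435, -0.0891, 0.0003]
ft_force: [-0.2, 0.8, 0.5]
ee_pos: [0.4435, -0.0891, -0.0026]
ft_force: [0.1, 1.5, 0.9]
6.4167 tip row 189
0 194.1 197.5
0.01 190.6 194.0
0.02 187.1 190.5
0.03 183.5 186.9
```

```bash
python3 -m inch '{"slide":[[0,0,0.003],[0,0,0.002],[0,0,0]],"roll":[0,0,0],"hand":[0,0,0]}' | grep -E "pos|ft"; python3 -m inch '{"slide":[[0,0,0.002],[0,0,0]],"roll":[0,0],"hand":[0,0]}' | grep -E "pos|ft";  python3 tiprow.py
```

```text
ee_pos: [0.4435, -0.0891, -0.0076]
ft_force: [0.1, -1.0, 0.4]
ee_pos: [0.4436, -0.0892, -0.0094]
ft_force: [1.1, 0.2, -0.6]
6.8833 tip row 191
0 194.1 197.5
0.01 190.6 194.0
0.02 187.1 190.5
0.03 183.5 186.9
```

```bash
python3 -m inch '{"slide":[[0,0,0.002],[0,0,0]],"roll":[0,0],"hand":[0,0]}' | grep -E "pos|ft"; python3 -m inch '{"slide":[[0,0,0.002],[0,0,0]],"roll":[0,0],"hand":[0,0]}' | grep -E "pos|ft";  python3 tiprow.py; python3 st.py
```

```text
ee_pos: [0.4437, -0.0892, -0.0114]
ft_force: [0.6, -0.1, -0.0]
ee_pos: [0.4436, -0.0891, -0.0134]
ft_force: [-0.0, -0.1, 0.9]
7.2667 tip row 192
0 194.1 197.5
0.01 190.6 194.0
0.02 187.1 190.5
0.03 183.5 186.9
7.3167 [ 0.4436 -0.0891 -0.0133] yaw -0.1062 [ 0.1344861  -0.42889413  0.00298187] 0.00037480779103587445
0.651 [ 0.4597 -0.0848] tool [ 0.0155 -0.006  -0.0383]
0.651 [ 0.4716 -0.0757] tool [ 0.0264 -0.0163 -0.0384]
0.5 [ 0.4768 -0.0533] tool [ 0.0291 -0.0391 -0.0384]
0.35 [ 0.4856 -0.0321] tool [ 0.0356 -0.0611 -0.0384]
0.2 [ 0.4978 -0.0125] tool [ 0.0458 -0.0819 -0.0384]
0.05 [0.5133 0.0048] tool [ 0.0593 -0.1008 -0.0384]
-0.0 [0.519 0.01 ] tool [ 0.0644 -0.1065 -0.0384]
-0.106 [0.5322 0.0199] tool [ 0.0765 -0.1178 -0.0384]
0.75 tray yaw 0.65647304 ((591.1087646484375, -116.75445556640625), (102.0296630859375, 260.8606262207031))
```

```bash
python3 -m inch '{"slide":[[0.0053,-0.0033,0],[0.0053,-0.0033,0],[0.0053,-0.0033,0],[0.0053,-0.0033,0],[0.0053,-0.0033,0],[0.0009,-0.0076,0],[0.0009,-0.0076,0],[0.0009,-0.0076,0]],"roll":[0,0,0,0,0,0,0,0],"hand":[0,0,0,0,0,0,0,0]}'|grep -E "pos|ft"
sed -i 's/viewer.camera("top")/viewer.camera("scene")/; s/pics\/t/pics\/s/; s/\[140:340,160:400,::-1\].repeat(3,0).repeat(3,1)/[130:410,240:520,::-1].repeat(2,0).repeat(2,1)/' st.py
cat >> st.py <<'E'
a=spotter.cut_out(viewer.camera("top"),"long_tray")
print([(round(x["confidence"],2),x["rect"]) for x in a[:1]])
E
python3 st.py | grep -v "^0\.[0-9]* \[ "
```

```text
ee_pos: [0.4766, -0.0526, -0.0133]
ft_force: [-1.2, -2.0, 0.7]
8.0833 [ 0.4766 -0.0526 -0.0133] yaw -0.1065 [-1.20817185 -1.98851138  0.66880378] 0.00010824720552710756
0.05 [0.5133 0.0048] tool [ 0.0303 -0.061  -0.0384]
-0.0 [0.519 0.01 ] tool [ 0.0355 -0.0667 -0.0384]
-0.106 [0.5322 0.0199] tool [ 0.0475 -0.078  -0.0384]
0.71 tray yaw 0.5638759 ((594.82373046875, -109.56715393066406), (119.83714294433594, 261.5572509765625))
[(0.9, [247.2, 222.9, 359.4, 295.9])]
```

The tray is turning now. I'll continue along the arc to about 0.05 nominal.

```bash
python3 -m inch '{"slide":[[0.0022,-0.0073,0],[0.0022,-0.0073,0],[0.0022,-0.0073,0],[0.0034,-0.0069,0],[0.0034,-0.0069,0],[0.0034,-0.0069,0],[0.0045,-0.0063,0],[0.0045,-0.0063,0],[0.003,-0.004,0],[0.0015,-0.002,0],[0,0,0]],"roll":[0,0,0,0,0,0,0,0,0,0,0],"hand":[0,0,0,0,0,0,0,0,0,0,0]}'|grep -E "pos|ft"
python3 st.py | grep -v "^0\.[2-9]* \[ "; ls -t pics|head -1
```

```text
ee_pos: [0.5143, 0.0052, -0.0132]
ft_force: [0.1, 0.2, 0.3]
9.2 [ 0.5143  0.0052 -0.0132] yaw -0.1056 [0.13623863 0.23433722 0.27273351] 0.00014729222752321282
0.651 [ 0.4597 -0.0848] tool [-0.0448  0.0952 -0.0383]
0.651 [ 0.4716 -0.0757] tool [-0.0339  0.0849 -0.0382]
0.05 [0.5133 0.0048] tool [-0.001   0.0005 -0.0382]
-0.0 [0.519 0.01 ] tool [ 0.0042 -0.0053 -0.0382]
-0.106 [0.5322 0.0199] tool [ 0.0162 -0.0165 -0.0382]
0.94 tray yaw 0.07472925 ((591.38037109375, -100.1546630859375), (117.41325378417969, 260.0111083984375))
[(0.63, [244.5, 244.9, 351.5, 293.0])]
s919.png
```

View pics/s919.png

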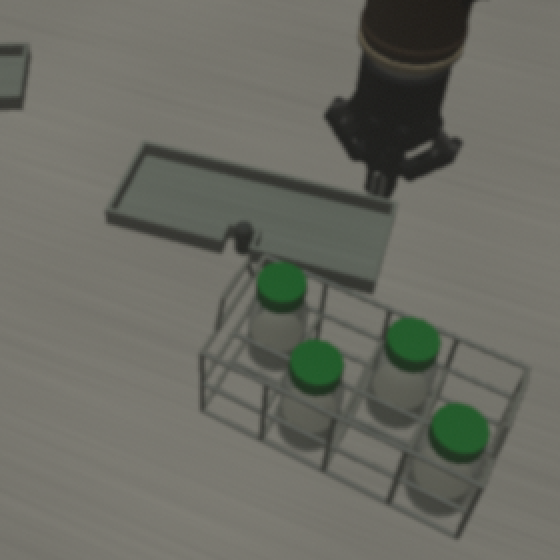

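The tray is at about 0.07 rad with the pin in the notch at (240,237); 0.18 rad to go. Continuing slowly.

```bash
python3 -m inch '{"slide":[[0.003,-0.002,0],[0.003,-0.002,0],[0.003,-0.002,0],[0.003,-0.001,0],[0.002,-0.001,0],[0.001,0,0],[0,0,0]],"roll":[0,0,0,0,0,0,0],"hand":[0,0,0,0,0,0,0]}'|grep -E "pos|ft"
cat > yaw.py <<'E'
from h import *
# long edges of the tray fitted on mask contours, both cameras
for n in("top","scene"):
    p=viewer.camera(n);d=spotter.cut_out(p,"long_tray")
    if not d: print(n,"none");continue
    d=d[0]
    m=d["pixels"].astype(np.uint8);c=max(cv2.findContours(m,0,1)[0],key=cv2.contourArea)[:,0,:]
    w=ray_plane(p,c,.02)[:,:2]*1000
    r=cv2.minAreaRect(w.astype(np.float32));b=cv2.boxPoints(r);l=max((b[0]-b[1],b[1]-b[2]),key=np.linalg.norm);l=l*np.sign(l[1])/np.linalg.norm(l)
    pr=(w-r[0])@np.c_[l,[l[1],-l[0]]]
    o=[round(d["confidence"],2),"rect",round(float(np.arctan2(-l[0],l[1])),3),np.round(r[0]),np.round(r[1])]
    for sgn in(1,-1):
        k=(np.abs(pr[:,0])<118)&(sgn*pr[:,1]>min(r[1])/2-9)
        if k.sum()>15:
            vx,vy=cv2.fitLine(w[k].astype(np.float32),cv2.DIST_HUBER,0,.1,.1)[:2,0];g=np.sign(vy);o.append((sgn,int(k.sum()),round(float(np.arctan2(-vx*g,vy*g)),3)))
    print(n,*o)
s=monitor.state();print(s["time"],s["ee_pos"])
E
python3 yaw.py
```

```text
ee_pos: [0.5282, 0.0124, -0.0136]
ft_force: [-5.4, 4.3, 2.2]
top 0.78 rect -0.058 [585. -97.] [259. 101.] (1, 90, -0.057) (-1, 85, -0.064)
scene 0.68 rect -0.059 [591. -97.] [263. 116.] (1, 62, -0.036) (-1, 112, -0.056)
10.1833 [ 0.52819993  0.01226965 -0.01355431]
```

```bash
python3 -m inch '{"slide":[[0.002,0,0],[0.002,0,0],[0.001,0,0],[0,0,0],[-0.006,0,0],[-0.02,0,0],[-0.03,0,0],[-0.02,0,-0.03],[0,0,-0.04],[0,0,-0.03]],"roll":[0,0,0,0,0,0,0,0,0,0],"hand":[0,0,0,0,0,0,0,0,0,0]}'|grep -E "pos|ft"
python3 yaw.py;python3 yaw.py
```

```text
ee_pos: [0.458, 0.0186, 0.0887]
ft_force: [2.1, 0.6, 0.2]
top 0.73 rect -0.098 [585. -95.] [260. 100.] (1, 88, -0.096) (-1, 98, -0.092)
scene 0.93 rect -0.099 [591. -95.] [263. 117.] (1, 71, -0.088) (-1, 110, -0.103)
11.2167 [0.46021929 0.01827635 0.0878272 ]
top 0.86 rect -0.097 [585. -94.] [262. 101.] (1, 90, -0.095) (-1, 98, -0.097)
scene 0.55 rect -0.104 [590. -95.] [264. 116.] (1, 60, -0.099) (-1, 110, -0.098)
11.4167 [0.45811474 0.01821305 0.08569956]
```

Run:
```python
from h import *
p=viewer.camera("top");q=viewer.camera("scene");pickle.dump((p,q),open("p2.pkl","wb"))
a=cv2.resize(p["color"][160:310,170:370,::-1],(800,600),interpolation=cv2.INTER_CUBIC)[:, :]
cv2.imwrite("pics/final.png",a)
for d in spotter.cut_out(p,"short_tray")[:1]:print(d["rect"])
```

```text
[413.6, 262.0, 485.1, 320.4]
```

View pics/final.png

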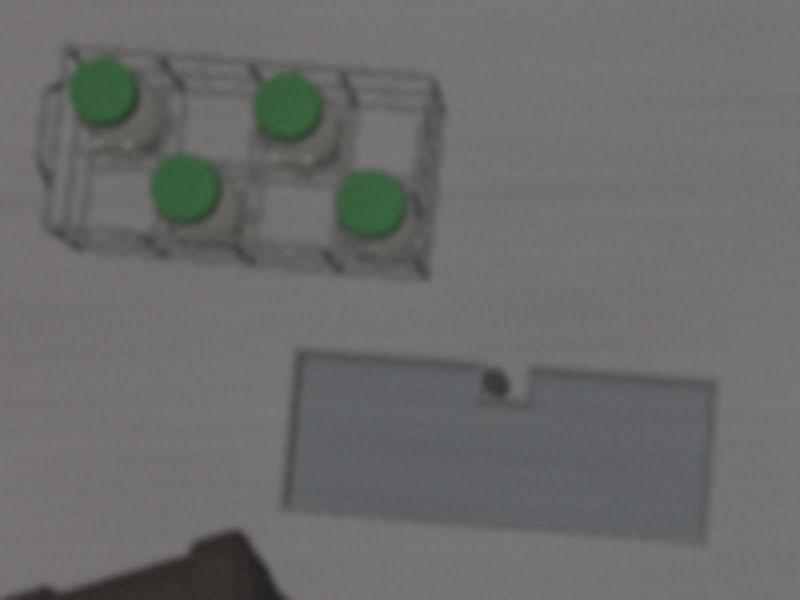

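The final picture shows the pin in the notch at (495,382). The tray edge slopes (0.072 and 0.079) match the rack's (0.081 and 0.078) to within about 0.5°. The short tray is where it was, and the robot is clear.

```bash
python3 -c "
from bench import workorder;print(workorder.job_done())"
```

```text
the job is handed in; nothing more can be done
None
```

The long tray is swung round parallel to the rack to within about 0.5° with its notch still on the pin, the short tray is unmoved, the arm is clear, and the job is handed in (verdict not shown).

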